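# Mount the prep-bowl holder on its locating pins and lock it down

## Task

Get the bowl station ready: take up the green bowl holder with the steel handle and lower it onto the dark fixture so that both pins come up through its pin holes and it sits flush, setting it down under control rather than letting it drop. Then swing the two hold-down levers with the orange knobs all the way round to their stops, so that their noses lie over the ends of the holder. Leave the shaker, the two bowls and the white box as they stand.

Things in the scene. Friction and masses are not known exactly. Their poses are not given: they have to be found in the camera images.
- holder: Loose green plastic bowl holder, 0.25 to 0.5 kg: a plate 120 (its x) x 200 (its y) x 10 mm thick; origin at the centre of its underside, z up. Two 15 mm pin holes right through, at (x, y) = (+45, +80) and (-45, -80) mm; two 56 mm bowl openings at (0, +48), (0, -48) mm; a steel bridge handle over its middle. A half turn about z gives the same shape: it fits either way round
- handle (a point): Middle of the holder's handle grip: a flat-sided bar 92 mm long along the holder's x, 12 mm wide (its y), 14 mm high, its centre 45 mm above the holder's underside and over its centre of mass; clear all round, 28 mm free between bar and plate; two 12 mm legs at x = -40 and +40 mm
- fixture: Fixed dark steel base plate, 150 (its x) x 330 (its y) x 12 mm thick; origin at the centre of its underside on the bench, z up. It carries the two levers and two round brass-coloured locating pins, 12 mm in diameter, standing 30 mm above its top face and tapering over the last 10 mm to a 4 mm flat tip, at (x, y) = (+45, +80) and (-45, -80) mm. Its place and yaw vary
- seat (a point): Centre of the fixture's top face, 12 mm above the bench, axes as the fixture's. Seated, the holder's underside lies on this face with the holder's origin here and its x along the seat's x, either way (the pins leave 1.5 mm of play)
- lever_left (a joint): Angle of the hold-down lever at the fixture's +y end, pivot at fixture (0, +140) mm. At 0 its knob end points to fixture -x and its nose to +x; the angle grows as the knob swings towards +y, clockwise from above, to a stop at 1.57: the knob then points to +y and the nose lies 20 mm over the holder's end. Starts at 0 to 0.4, clear of the holder; stays where left; 2 to 3 N at the knob moves it
- lever_right (a joint): The same at the fixture's -y end, turned half round: pivot at fixture (0, -140) mm; at 0 its knob end points to fixture +x and its nose to -x; the angle grows, again clockwise from above, to the stop at 1.57, where the knob points to -y. Its friction and start are as for the left one
- knob_left (a point): Top centre of the left lever's knob, an upright orange cylinder, 18 mm in diameter and 40 mm tall, top 72 mm above the bench, 60 mm from the pivot. The lever is a flat level steel bar, 120 x 18 x 8 mm, with its upright pivot in the middle, the knob on one end; its underside is 24 mm above the bench, 2 mm over the top of a seated holder
- knob_right (a point): Top centre of the right lever's orange knob; knob and lever are the same as the left ones
- shaker: White bottle with a blue band, 60 mm in diameter, 130 mm tall, standing; origin at the centre of its foot. Leave alone
- bowl_white: White ceramic bowl, 90 mm in diameter, 45 mm high; origin under its foot. Leave alone
- bowl_blue: Blue ceramic bowl, the same size. Leave alone
- rice_box: Empty white plastic box, 100 (its x) x 160 (its y) x 60 mm high; origin under its centre. Leave alone

How it is judged:
By the outcome, as a careful person would: the job done as asked, in the order asked, and still so for the second after the job is handed in, with the robot touching nothing.
It also fails if it takes over 59 s, if anything falls off the work surface, if the arm or the gripper's body presses on something with over 40 N, if the wrist force passes 120 N, or if a joint passes its speed limit or range.

## Robot

A 6-joint arm with a two-finger parallel gripper is mounted at the origin on the work surface. World frame = base frame: x ahead of the robot, y to its left, z up, the work surface at z = 0. Lengths are in m, angles in rad, forces in N, time in s.
With the tool pointing down it reaches from about 0.35 to 0.975 m from the base axis. Payload 4.9 kg.
Tool frame: the origin (TCP) lies at the very end of the fingers, on their centre line; the grasp point (between the pads) lies 19 mm behind it (arm.tcp_to_grasp is the distance from the TCP to the grasp point, in m); z points along the fingers, y is the line along which they close (so a half turn about z gives the same grasp; the last joint's range is limited). The gripper opens to 85 mm and grips with 20 to 120 N. Pads are 22 mm wide; open, the fingers measure 114 mm over their backs; the gripper's body (76 mm by 85 mm) begins 54 mm behind the grasp point. The pads swing forward as they close: fully open they stand 13 mm farther back than shut.
Start: joints at [-1.329, 0.053, 1.613, -0, 1.476, -0.119], TCP at [0.221, -0.585, 0.231] pointing down, gripper open.
Joint ranges: [-3.01, 3.01], [-1.01, 2.22], [0.06, 2.58], [-1.02, 4.17], [0.09, 2.62], [-3.14, 3.14]. Speed limits (rad/s): [2.57, 2.57, 3.14, 3.14, 3.14, 3.14].

## Interface

Orientations are given as a unit quaternion [w, x, y, z].
In Python, from bench import monitor, eyes, job, search_frame, mark_of, arm gives the robot as it stands.
- The arm moves only by the shell command python3 -m crank 'ROWS' [FORCE]. ROWS is JSON, a list that holds one entry, the list of rows, each a list of 7 numbers: the opening, from 0 (shut) to 1 (fully open), then the shift along the tool's x, y, z each as a share of 0.75 m, from -1 to 1, then the turn, a rotation vector about the tool's x, y, z each as a share of 30 degrees, from -1 to 1. A call has 1 to 12 rows; each row shifts and turns the commanded pose from where the row before left it, along the tool's axes as they then stand; what a row does not reach is not made up. A row lasts 1/8 s, in which the tool goes at most 62.5 mm and 10.7 degrees, less where a joint would pass 70% of its speed; a pose out of reach is approached as far as the arm can. A call with a number of a shift or a turn outside -1 to 1 is refused whole. A call with a gripper value outside its range is refused whole. The fingers move at their own pace and stop on an object; FORCE is the grip in N (left out, the last holds). Time passes only in rows, so rows that do not move let the fingers close. It gives the time, the measured TCP pose, the force, the opening and the grip force at its end, in the units of the state.
- monitor.state(): the state, without advancing time (a new reading comes with each control period).
- eyes.read_camera(name): name is "side" or "top"; returns a dict with "img" (384x512x3 uint8, red, green, blue), "fx", "fy", "cx", "cy" (pixels), "R" (3x3) and "t" (3): a world point X has camera coordinates R X + t. Camera axes: x right, y down, z forward; pixel columns grow to the right and rows downward; lengths in m; the calibration is good to about 2 mm. A picture is of the moment at which its call begins. There is no depth.
- job.finish_job(): hands the job in; it is judged then, once.
Trained networks look in the newest picture that a camera, given by its name, has taken for a name from the list of things; names that differ only in an ending like _2 or _b are one class to them, and where a whole thing is asked for, a point or a joint stands for the part that bears it (a point fixed in the world has none). Each returns a list of dicts, best first, with "p" (0 to 1); they miss things now and then, are a little off and sometimes report something else, mostly with a low value. They report only what shows in the picture. A call takes as long as a camera call.
- search_frame(camera, thing): "xyz" ([x, y, z] in m, in world coordinates, good to about 4 mm: the middle of the surface that is visible of it).
- mark_of(camera, thing): "xyz" ([x, y, z] in m, in world coordinates, good to about 4 mm: a listed point, or the origin of a listed thing).
The state is a dict: "time_s": time; "qpos": joint angles; "qd": joint speeds; "joint_torque": joint torques, N m; "ee_pos": TCP position; "tool_rot": TCP orientation; "ft_force": force on the tool from outside, world axes, zero at the start; "torque": the same for the moment, N m; "finger_gap": finger opening in m; "grip_force": force on a finger pad.
Only numpy, scipy, OpenCV 4.12 (cv2) and the standard library are available. Lean on these libraries where they do the work, as an engineer would, in place of code of your own. Each camera call takes 0.05 s, during which the arm holds its last target. There are 200 camera calls.

## Working session

There is one attempt and no reset: what is moved stays moved. The work goes in short steps, Python scripts to look and compute and a shell command to move; the robot and the scene stay as the last step left them, time stands still between calls to the robot, and variables do not carry over. Pictures are saved under pics/ and viewed, at most 10 in all, crops included, and the job is handed in when it is done.

```bash
mkdir -p pics; ls; cat > h.py <<'E'
import numpy as np, cv2
from bench import monitor, eyes, job, search_frame, mark_of, arm
def cam(n):
    c=eyes.read_camera(n); P=np.array([[c['fx'],0,c['cx']],[0,c['fy'],c['cy']],[0,0,1]])@np.c_[np.array(c['R']),np.array(c['t'])]
    return c,P
def proj(P,X):
    X=np.atleast_2d(X); u=np.c_[X,np.ones(len(X))]@P.T; return u[:,:2]/u[:,2:]
def onplane(P,uv,z):
    # world point at height z for pixels
    H=np.c_[P[:,0],P[:,1],P[:,2]*z+P[:,3]]; w=np.c_[np.atleast_2d(uv),np.ones(len(np.atleast_2d(uv)))]@np.linalg.inv(H).T
    return w[:,:2]/w[:,2:]
E
python3 - <<'E'
from h import *
np.set_printoptions(precision=3,suppress=True)
ims=[]
for n in ['top','side']:
    c,P=cam(n); ims.append(c['img']); cv2.imwrite(f'pics/{n}0.png',c['img'][...,::-1])
    print(n,-np.array(c['R']).T@c['t'],c['fx'])
    for th in ['holder','handle','fixture','seat','knob_left','knob_right','lever_left','shaker','bowl_white','rice_box']:
        for f in (mark_of,):
            try: print(n,th,[(np.round(d['xyz'],3).tolist(),round(d['p'],2)) for d in f(n,th)[:3]])
            except Exception as e: print(th,e)
print(monitor.state())
E
```

```text
pics
top [0.548 0.048 0.949] 376.71852792989813
top holder [([0.454, 0.34, 0.002], 0.64)]
top handle [([0.457, 0.338, 0.044], 0.82)]
top fixture [([0.579, -0.072, -0.003], 0.84)]
top seat [([0.58, -0.074, 0.012], 0.96), ([0.578, -0.071, -0.0], 0.32)]
top knob_left [([0.507, 0.072, 0.071], 0.87)]
top knob_right [([0.644, -0.228, 0.07], 0.76)]
lever_left it knows: bowl_blue, bowl_white, fixture, handle, holder, knob_left, knob_right, rice_box, seat, shaker
top shaker [([0.767, 0.003, 0.001], 0.55)]
top bowl_white [([0.704, 0.229, -0.003], 0.61)]
top rice_box []
side [0.268 0.426 0.633] 353.02127051537695
side holder [([0.453, 0.339, -0.004], 0.94)]
side handle [([0.454, 0.342, 0.044], 0.57), ([0.766, 0.002, -0.0], 0.2)]
side fixture [([0.573, -0.077, 0.003], 0.69)]
side seat [([0.577, -0.076, 0.011], 0.83), ([0.702, 0.23, 0.0], 0.6)]
side knob_left [([0.504, 0.07, 0.073], 0.94)]
side knob_right [([0.64, -0.223, 0.071], 0.63)]
lever_left it knows: bowl_blue, bowl_white, fixture, handle, holder, knob_left, knob_right, rice_box, seat, shaker
side shaker [([0.767, 0.0, 0.003], 0.59)]
side bowl_white [([0.705, 0.229, -0.002], 0.78)]
side rice_box [([0.78, -0.168, -0.0], 0.89)]
{'time_s': 1.0, 'qpos': array([-1.329,  0.053,  1.613,  0.   ,  1.476, -0.119]), 'qd': array([-0.001, -0.   , -0.   , -0.002,  0.   ,  0.001]), 'joint_torque': array([  0.001, -39.369, -37.047,   0.   ,   0.   ,  -0.   ]), 'ee_pos': array([ 0.221, -0.585,  0.231]), 'tool_rot': array([-0.   ,  0.984,  0.179,  0.   ]), 'ft_force': array([-0.477, -0.294, -0.491]), 'torque': array([ 0.016, -0.023, -0.038]), 'grip_force': 0.0, 'finger_gap': 0.08517407436436561}
```

View pics/top0.png

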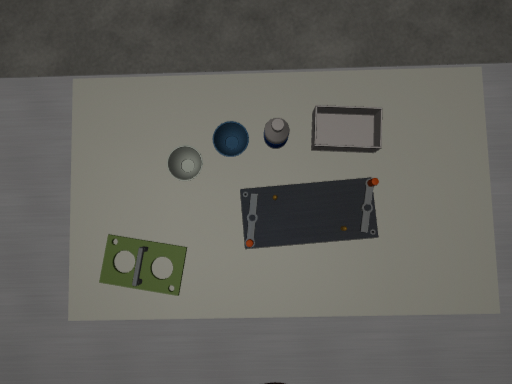

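View pics/side0.png

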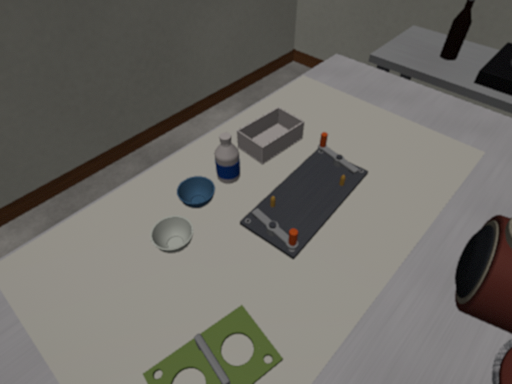

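The top view shows the holder at lower left, with its handle at about (140,265). The fixture is at about (310,212), with pins at (275,197) and (345,228) and knobs at (250,243) and (375,182). The network reports agree with this. Next I'll refine the poses by fitting model silhouettes in both views.

```bash
cat > fit.py <<'E'
from h import *
from scipy.optimize import minimize
S=4
def T(p,pts): 
    c,s=np.cos(p[2]),np.sin(p[2]); pts=np.asarray(pts,float); return np.c_[pts[:,0]*c-pts[:,1]*s+p[0],pts[:,0]*s+pts[:,1]*c+p[1],pts[:,2]]
def fill(P,pts,hull=True):
    m=np.zeros((384*S,512*S),np.uint8); u=((proj(P,pts)+.5)*S-.5)
    u=np.round(u*16).astype(np.int32)
    if hull: u=cv2.convexHull(u)
    cv2.fillPoly(m,[u],255,shift=4); return m
def box(a,b,z0,z1): return [(i*a/2,j*b/2,z) for i in(-1,1) for j in(-1,1) for z in(z0,z1)]
def circ(x,y,r,z): t=np.linspace(0,2*np.pi,48); return np.c_[x+r*np.cos(t),y+r*np.sin(t),z+0*t]
def holder(p,P,z=0):
    m=fill(P,T(p,box(.12,.2,z,z+.01)))
    for x,y,r in[(.045,.08,.0075),(-.045,-.08,.0075),(0,.048,.028),(0,-.048,.028)]:
        m&=~(fill(P,T(p,circ(x,y,r,z)))&fill(P,T(p,circ(x,y,r,z+.01))))
    return cv2.resize(m,(512,384),interpolation=cv2.INTER_AREA)/255.
def ignore_handle(p,P,z=0): return cv2.dilate(cv2.resize(fill(P,T(p,[(i*.055,j*.015,z+h) for i in(-1,1) for j in(-1,1) for h in(.0,.06)])),(512,384)),np.ones((3,3)))>0
def fixt(p,P): return cv2.resize(fill(P,T(p,box(.15,.33,0,.012))),(512,384),interpolation=cv2.INTER_AREA)/255.
def fit(model,masks,Ps,p0,igs):
    def cost(q):
        p=p0+q*np.array([.001,.001,.01]); return sum((((model(p,P)-m)**2)*~ig).sum() for P,m,ig in zip(Ps,masks,igs))
    r=minimize(cost,np.zeros(3),method='Nelder-Mead',options=dict(initial_simplex=np.array([[0,0,0],[5,0,0],[0,5,0],[0,0,5.]]),xatol=.02,fatol=.05,maxiter=150))
    return p0+r.x*np.array([.001,.001,.01]),r.fun
def green(im):
    h=cv2.cvtColor(im,cv2.COLOR_RGB2HSV); return ((h[...,0]>28)&(h[...,0]<60)&(h[...,1]>110)).astype(float)
def tri(Ps,uvs):
    X=cv2.triangulatePoints(Ps[0],Ps[1],np.array(uvs[0],float).reshape(2,1),np.array(uvs[1],float).reshape(2,1)); return (X[:3]/X[3]).ravel()
E
python3 - <<'E'
from fit import *
np.set_printoptions(precision=4,suppress=True)
cs=[cam(n) for n in('top','side')]; Ps=[c[1] for c in cs]; ims=[c[0]['img'] for c in cs]
ph=np.array([.454,.34,-.14]); pf=np.array([.578,-.074,.08])
gm=[green(i) for i in ims]; ig=[ignore_handle(ph,P) for P in Ps]
print('green px',[g.sum() for g in gm],[holder(ph,P).sum() for P in Ps])
for k in([0],[1],[0,1]):
    print('holder',k,fit(holder,[gm[i] for i in k],[Ps[i] for i in k],ph,[ig[i] for i in k]))
hs=[cv2.cvtColor(i,cv2.COLOR_RGB2HSV) for i in ims]
def dk(i):
    h=hs[i]; near=cv2.dilate((fixt(pf,Ps[i])>0).astype(np.uint8),np.ones((9,9)))
    return ((h[...,2]<85)&(near>0)).astype(float)
dm=[dk(i) for i in(0,1)]
# ignore everything above the plate inside, incl. knobs
ig=[]
for P in Ps:
    g=np.zeros((384,512),bool)
    for y in(.14,-.14):
        pts=T(pf,[(i*.075,y+j*.02,h) for i in(-1,1) for j in(-1,1) for h in(.012,.075)])
        g|=cv2.resize(fill(P,pts),(512,384))>0
    inner=cv2.resize(fill(P,T(pf,box(.13,.31,.012,.012))),(512,384))>0
    ig.append(g|inner)
print('dark',[d.sum() for d in dm],[fixt(pf,P).sum() for P in Ps])
for k in([0],[1],[0,1]): print('fixture',k,fit(fixt,[dm[i] for i in k],[Ps[i] for i in k],pf,[ig[i] for i in k]))
# pins: yellow components; knobs: orange
for nm,lo,hi in(('pin',12,25),('knob',0,8)):
    out=[]
    for i in(0,1):
        h=hs[i]; m=((h[...,0]>=lo)&(h[...,0]<=hi)&(h[...,1]>150)&(h[...,2]>90)).astype(np.uint8)
        m&=cv2.dilate((fixt(pf,Ps[i])>0).astype(np.uint8),np.ones((41,41)))
        n,_,st,ce=cv2.connectedComponentsWithStats(m)
        print(nm,i,[(st[j].tolist(),ce[j].round(1).tolist()) for j in range(1,n) if st[j,4]>3])
# predicted pin pixels
for P in Ps: print(proj(P,T(pf,[(.045,.08,.042),(.045,.08,.012),(-.045,-.08,.042),(-.045,-.08,.012)])).round(1).tolist())
m=[cv2.resize(np.vstack([gm[0],dm[0]]),None,fx=.7,fy=.7)]
cv2.imwrite('pics/m.png',np.hstack([np.vstack([gm[0],gm[1]]),np.vstack([dm[0]*~ig[0],dm[1]*~ig[1]])])[::1,::1]*255)
top=cv2.resize(ims[0][160:310,90:390],(800,400),interpolation=cv2.INTER_CUBIC); cv2.imwrite('pics/crop.png',np.clip(top.astype(int)*1.6,0,255).astype(np.uint8)[...,::-1])
E
```

```text
green px [np.float64(2542.0), np.float64(3758.0)] [np.float64(3229.070588235294), np.float64(5012.450980392156)]
holder [0] (array([ 0.454 ,  0.3403, -0.1785]), np.float64(262.5527720107651))
holder [1] (array([ 0.4522,  0.3418, -0.1705]), np.float64(505.5307958477509))
holder [0, 1] (array([ 0.4534,  0.3411, -0.1659]), np.float64(801.5012687427911))
dark [np.float64(7659.0), np.float64(6065.0)] [np.float64(8131.8823529411775), np.float64(6866.3372549019605)]
fixture [0] (array([ 0.5737, -0.0733,  0.0658]), np.float64(30.542268358323717))
fixture [1] (array([ 0.5738, -0.0751,  0.0693]), np.float64(107.99334102268358))
fixture [0, 1] (array([ 0.5739, -0.0744,  0.0662]), np.float64(164.57179546328334))
pin 0 []
pin 1 [([342, 176, 3, 3, 8], [342.9, 176.9]), ([271, 197, 4, 4, 10], [272.3, 198.3])]
knob 0 [([246, 241, 3, 6, 6], [246.5, 243.5])]
knob 1 [([322, 133, 5, 4, 9], [324.0, 134.3]), ([289, 228, 9, 6, 13], [293.0, 230.4])]
[[275.0, 195.1], [274.5, 196.0], [345.7, 225.8], [343.0, 225.7]]
[[271.2, 195.0], [270.9, 203.7], [341.2, 173.3], [339.2, 182.1]][ WARN:0@10.332] global loadsave.cpp:1063 imwrite_ Unsupported depth image for selected encoder is fallbacked to CV_8U.
```

View pics/crop.png

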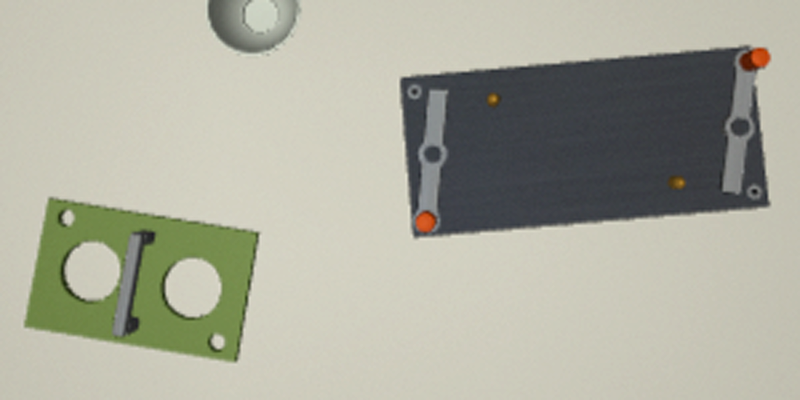

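The crop shows the plate, handle, pins and levers clearly. Both levers are near zero. My colour thresholds were too tight, so I'll loosen them and check with the pins and handle.

```bash
python3 - <<'E'
from fit import *
np.set_printoptions(precision=4,suppress=True)
cs=[cam(n) for n in('top','side')]; Ps=[c[1] for c in cs]; ims=[c[0]['img'] for c in cs]
ph=np.array([.4534,.3411,-.168]); pf=np.array([.5739,-.0744,.0662])
def green2(im):
    f=cv2.GaussianBlur(im,(0,0),.5).astype(int); return ((f[...,1]-f[...,2])>0.25*f[...,1]).astype(float)
gm=[green2(i) for i in ims]; 
for it in range(2):
  ig=[ignore_handle(ph,P)|(cv2.dilate((fill(P,T(ph,box(.13,.21,0,.06)))),np.ones((9,9)))[::S,::S]==0) for P in Ps]
  for k in([0],[1],[0,1]):
    r=fit(holder,[gm[i] for i in k],[Ps[i] for i in k],ph,[ig[i] for i in k]); print('holder',k,r)
  ph=r[0]
print('px',[(g*~i).sum() for g,i in zip(gm,ig)],[(holder(ph,P)*~i).sum() for P,i in zip(Ps,ig)])
# pins by yellowness: weighted centroid
pp=[]
for s in(1,-1):
    uv=[]
    for P,im in zip(Ps,ims):
        g=proj(P,T(pf,[(s*.045,s*.08,.03)]))[0].round().astype(int); x0,y0=g-9
        w=im[y0:y0+19,x0:x0+19].astype(float); y=np.clip(w[...,0]-w[...,2]-15,0,None)
        X,Y=np.meshgrid(np.arange(19)+x0,np.arange(19)+y0); uv.append((np.array([(X*y).sum(),(Y*y).sum()])/y.sum()))
    t=tri(Ps,uv); pp.append(t); print('pin',np.array(uv),t, 'fixture pred',T(pf,[(s*.045,s*.08,.027)])[0])
    print('reproj', [np.linalg.norm(proj(P,t)[0]-u) for P,u in zip(Ps,uv)])
m=(pp[0]+pp[1])/2; d=pp[0]-pp[1]; print('fixture from pins',m,'yaw',np.arctan2(d[1],d[0])-np.arctan2(.16,.09),'dist',np.hypot(*d[:2]),'want .1836')
# handle pixel top: net vs triangulate
for th in('handle','knob_left','knob_right'):
    uv=[]
    for n,P in(('top',Ps[0]),('side',Ps[1])):
        r=mark_of(n,th); uv.append(proj(P,r[0]['xyz'])[0] if r else None)
    if None not in [type(u) if u is None else 0 for u in uv]: print(th,'tri',tri(Ps,uv))
for th in('rice_box',): print(th,search_frame('top',th)[:1])
E
```

```text
holder [0] (array([ 0.4539,  0.3404, -0.179 ]), np.float64(65.83389465590157))
holder [1] (array([ 0.4522,  0.3407, -0.1768]), np.float64(197.17833141099578))
holder [0, 1] (array([ 0.4532,  0.3408, -0.178 ]), np.float64(299.3356862745098))
holder [0] (array([ 0.454 ,  0.3408, -0.1789]), np.float64(58.967289504036906))
holder [1] (array([ 0.4521,  0.3408, -0.1739]), np.float64(197.7088811995386))
holder [0, 1] (array([ 0.4532,  0.3408, -0.1778]), np.float64(289.90354479046516))
px [np.float64(2140.0), np.float64(3260.0)] [np.float64(2229.086274509804), np.float64(3535.1725490196077)]
pin [[274.4393 196.841 ]
 [272.304  200.5924]] [0.6131 0.0097 0.0257] fixture pred [0.6135 0.0084 0.027 ]
reproj [np.float64(0.21769608593088946), np.float64(0.26453831061731625)]
pin [[343.7992 228.0774]
 [342.087  179.4264]] [ 0.5336 -0.1563  0.026 ] fixture pred [ 0.5343 -0.1572  0.027 ]
reproj [np.float64(0.15374920499028588), np.float64(0.1741076708701823)]
fixture from pins [ 0.5734 -0.0733  0.0259] yaw 0.06592867235466504 dist 0.1840531458585355 want .1836
handle tri [0.4531 0.3407 0.0428]
knob_left tri [0.504  0.073  0.0741]
knob_right tri [ 0.6425 -0.2282  0.0686]
rice_box [{'xyz': [0.7822, -0.1749, -0.0008], 'p': 0.6}]
```

```bash
cat > need.py <<'E'
import sys
from h import *
from scipy.spatial.transform import Rotation as Ro
np.set_printoptions(precision=4,suppress=True)
def need(x,y,z,yaw):
    s=monitor.state(); q=s['tool_rot']; R=Ro.from_quat([q[1],q[2],q[3],q[0]]).as_matrix(); G=np.array([[np.cos(yaw),np.sin(yaw),0],[np.sin(yaw),-np.cos(yaw),0],[0,0,-1]])
    d=R.T@(np.array([x,y,z])-s['ee_pos']); r=Ro.from_matrix(R.T@G).as_rotvec()
    print('t',round(s['time_s'],2),'pos',s['ee_pos'],'F',s['ft_force'],'M',s['torque'],'gap',round(s['finger_gap'],4),'shift share',d/.75,'turn share',r/np.radians(30),'qpos',s['qpos'])
if __name__=='__main__': need(*map(float,sys.argv[1:5]))
E
python3 -m crank '[[[1,0,0,0,0,0,0.3425],[1,0,0,0,0,0,0.3425],[1,0,0,0,0,0,0.3425],[1,0.025,-0.079,0,0,0,0],[1,0.025,-0.079,0,0,0,0],[1,0.025,-0.079,0,0,0,0],[1,0.025,-0.079,0,0,0,0],[1,0.025,-0.079,0,0,0,0],[1,0.025,-0.079,0,0,0,0],[1,0.025,-0.079,0,0,0,0],[1,0.025,-0.079,0,0,0,0]]]' 40; python3 need.py .453 .341 .2 -.178
```

```text
time_s: 2.92
ee_pos: [0.4525, -0.1428, 0.2317]
tool_rot: [0.0, 0.996, -0.089, 0.001]
ft_force: [0.9, -0.9, 0.3]
finger_gap: 0.0854
grip_force: 0.0
t 2.92 pos [ 0.4525 -0.1428  0.2317] F [ 0.9378 -0.8936  0.3369] M [-0.0311  0.0064 -0.0242] gap 0.0854 shift share [-0.1133 -0.635   0.0419] turn share [ 0.0008 -0.0026  0.0011] qpos [-0.4626 -0.3221  1.9515 -0.      1.5108  1.2856]
```

```bash
python3 -m crank '[[[1,-0.0142,-0.0794,0,0,0,0],[1,-0.0142,-0.0794,0,0,0,0],[1,-0.0142,-0.0794,0,0,0,0],[1,-0.0142,-0.0794,0,0,0,0],[1,-0.0142,-0.0794,0,0,0,0],[1,-0.0142,-0.0794,0,0,0,0],[1,-0.0142,-0.0794,0,0,0,0],[1,-0.0142,-0.0794,0,0,0,0],[1,0,0,0.07,0,0,0],[1,0,0,0.07,0,0,0],[1,0,0,0,0,0,0]]]'; python3 need.py .4532 .3408 .028 -.178
python3 - <<'E'
from h import *
for n in('top','side'):
    c,P=cam(n); cv2.imwrite(f'pics/{n}1.png',c['img'][...,::-1]); s=monitor.state()['ee_pos']; print(n,proj(P,[s,[.4532,.3408,.045]]))
E
```

```text
time_s: 4.3
ee_pos: [0.4485, 0.3377, 0.1212]
tool_rot: [0.003, 0.996, -0.088, -0.004]
ft_force: [0.3, -0.5, -0.5]
finger_gap: 0.0857
grip_force: 0.0
t 4.3 pos [0.4485 0.3377 0.1212] F [ 0.3374 -0.4806 -0.4724] M [-0.0165 -0.0153 -0.0071] gap 0.0857 shift share [ 0.0065 -0.0061  0.1241] turn share [0.013  0.0156 0.0023] qpos [ 0.5128  0.003   1.8536 -0.      1.2956  2.2604]
top [[126.64959915 271.54459376]
 [137.58193315 266.30826262]]
side [[205.5410224  338.28086958]
 [210.50885657 358.1807239 ]]
```

View pics/side1.png

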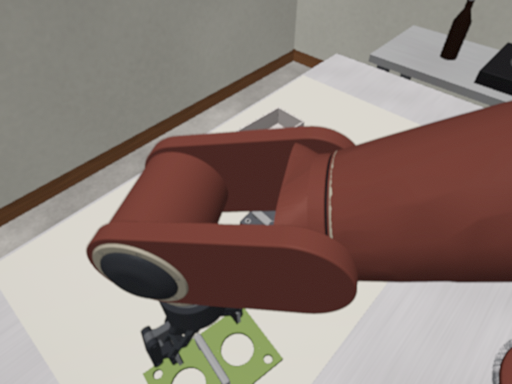

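The side view shows the open fingers straddling above the handle, with the tip at about (205,338). I'll correct the offset, go down and close.

```bash
python3 -m crank '[[[1,0.0065,-0.006,0.02,0,0,0],[1,0,0,0.05,0,0,0],[1,0,0,0.03,0,0,0],[1,0,0,0,0,0,0]]]'; python3 need.py .4532 .3408 .028 -.178
```

```text
time_s: 4.9
ee_pos: [0.4573, 0.3425, 0.0504]
tool_rot: [0.001, 0.996, -0.089, -0.001]
ft_force: [-0.4, -0.5, 0.2]
finger_gap: 0.0857
grip_force: 0.0
t 4.9 pos [0.4573 0.3425 0.0504] F [-0.3604 -0.4683  0.159 ] M [ 0.0333 -0.007  -0.0068] gap 0.0857 shift share [-0.0049  0.0032  0.0299] turn share [0.0023 0.0028 0.0008] qpos [0.5127 0.1093 1.8735 0.     1.1607 2.261 ]
```

```bash
python3 -m crank '[[[1,-0.005,0.003,0,0,0,0],[1,0,0,0.02,0,0,0],[1,0,0,0,0,0,0],[1,0,0,0,0,0,0]]]'; python3 need.py .4532 .3408 .028 -.178
```

```text
time_s: 5.4
ee_pos: [0.4535, 0.3414, 0.0363]
tool_rot: [-0.0, 0.996, -0.088, 0.0]
ft_force: [0.2, 0.7, 0.0]
finger_gap: 0.0856
grip_force: 0.0
t 5.4 pos [0.4535 0.3414 0.0363] F [0.1783 0.6792 0.0418] M [-0.0108 -0.0481 -0.0334] gap 0.0856 shift share [-0.0002  0.0009  0.0111] turn share [-0.0001 -0.0001  0.0015] qpos [0.5142 0.1201 1.889  0.     1.1325 2.2622]
```

```bash
python3 -m crank '[[[1,0,0.001,0.011,0,0,0],[1,0,0,0,0,0,0],[0,0,0,0,0,0,0],[0,0,0,0,0,0,0],[0,0,0,0,0,0,0],[0,0,0,0,0,0,0],[0,0,0,0,0,0,0],[0,0,0,0,0,0,0],[0,0,0,0,0,0,0],[0,0,0,0,0,0,0]]]' 60; python3 need.py .4532 .3408 .028 -.178
```

```text
time_s: 6.65
ee_pos: [0.4535, 0.3408, 0.0283]
tool_rot: [-0.0, 0.996, -0.089, 0.0]
ft_force: [0.6, -0.1, 1.1]
finger_gap: 0.0106
grip_force: 60.6
t 6.65 pos [0.4535 0.3408 0.0283] F [ 0.5674 -0.0961  1.1291] M [ 0.1281 -0.0291  0.0074] gap 0.0106 shift share [-0.0004  0.0001  0.0004] turn share [-0.0009 -0.0007  0.0015] qpos [0.5132 0.1311 1.8926 0.0001 1.1173 2.2612]
```

```bash
python3 -m crank '[[[0,0,0,-0.01,0,0,0],[0,0,0,-0.03,0,0,0],[0,0,0,-0.05,0,0,0],[0,0,0,-0.06,0,0,0],[0,0,0,0,0,0,-0.233],[0,0,0,0,0,0,-0.233],[0,0,0,0,0,0,0],[0,0,0,0,0,0,0]]]'; python3 need.py .5736 -.0738 .14 .066
python3 - <<'E'
from h import *
c,P=cam('side'); cv2.imwrite('pics/side2.png',c['img'][...,::-1])
E
```

```text
time_s: 7.65
ee_pos: [0.4528, 0.3402, 0.1398]
tool_rot: [0.0, 0.999, 0.033, -0.001]
ft_force: [0.5, 0.0, -4.2]
finger_gap: 0.0107
grip_force: 59.9
t 7.65 pos [0.4528 0.3402 0.1398] F [ 0.5471  0.0363 -4.2132] M [ 0.0252 -0.0236  0.036 ] gap 0.0107 shift share [ 0.1248  0.5614 -0.    ] turn share [ 0.0015  0.0026 -0.0018] qpos [ 0.5131 -0.0109  1.8344 -0.0001  1.3197  2.0189]
```

View pics/side2.png

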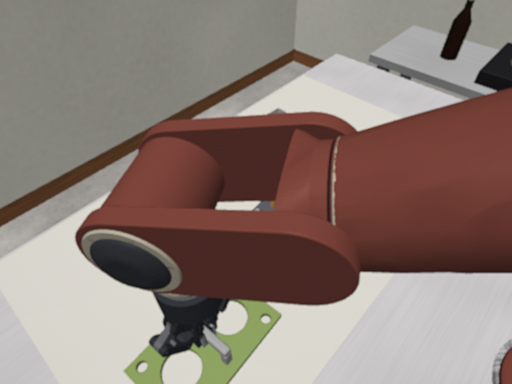

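The holder is lifted level, and the load is 4.2 N, or 0.43 kg. Next I'll carry it over the fixture.

```bash
python3 -m crank '[[[0,0.0125,0.0561,0,0,0,0],[0,0.0125,0.0561,0,0,0,0],[0,0.0125,0.0561,0,0,0,0],[0,0.0125,0.0561,0,0,0,0],[0,0.0125,0.0561,0,0,0,0],[0,0.0125,0.0561,0,0,0,0],[0,0.0125,0.0561,0,0,0,0],[0,0.0125,0.0561,0,0,0,0],[0,0.0125,0.0561,0,0,0,0],[0,0.0125,0.0561,0,0,0,0],[0,0,0,0,0,0,0],[0,0,0,0,0,0,0]]]'; python3 -m crank '[[[0,0,0,0.04,0,0,0],[0,0,0,0.02,0,0,0],[0,0,0,0,0,0,0],[0,0,0,0,0,0,0]]]'; python3 need.py .5736 -.0738 .04 .066
python3 - <<'E'
from h import *
import numpy as np
ims=[]
for n in('top','side'):
    c,P=cam(n); cv2.imwrite(f'pics/{n}3.png',c['img'][...,::-1]); 
    ims.append(c['img'])
cv2.imwrite('pics/c3.png',np.clip(np.vstack([cv2.resize(ims[0][160:280,220:400],(450,300)),cv2.resize(ims[1][110:270,210:450],(450,300))]).astype(int)*1.5,0,255).astype(np.uint8)[...,::-1])
E
```

```text
time_s: 9.2
ee_pos: [0.5746, -0.0727, 0.1401]
tool_rot: [-0.0, 0.999, 0.033, -0.001]
ft_force: [0.7, 0.4, -3.6]
finger_gap: 0.0106
grip_force: 60.2
time_s: 9.7
ee_pos: [0.5755, -0.0726, 0.0964]
tool_rot: [0.0, 0.999, 0.034, 0.001]
ft_force: [-0.1, -0.5, -4.0]
finger_gap: 0.011
grip_force: 60.1
t 9.7 pos [ 0.5755 -0.0726  0.0964] F [-0.0795 -0.4798 -3.9861] M [-0.0415  0.0094  0.0077] gap 0.011 shift share [-0.0027  0.0013  0.0752] turn share [ 0.0007 -0.0023  0.0026] qpos [-0.2539  0.0671  1.8325  0.      1.2407  1.2496]
```

View pics/c3.png

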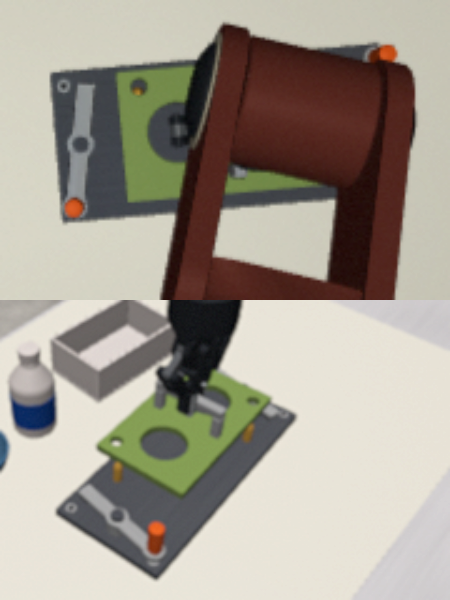

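The holder hangs level above both pins. I'll correct the small offset, then fit the holder's silhouette in the side view to check its position in the grip.

```bash
python3 -m crank '[[[0,-0.0027,0.0013,0.02,0,0,0],[0,0,0,0,0,0,0],[0,0,0,0,0,0,0],[0,0,0,0,0,0,0]]]'; python3 need.py .5736 -.0738 .04 .066
python3 - <<'E'
from fit import *
np.set_printoptions(precision=4,suppress=True)
s=monitor.state(); z=s['ee_pos'][2]-.028; p0=np.array([*s['ee_pos'][:2],.066])
for n in('side','top'):
    c,P=cam(n); im=c['img']; f=cv2.GaussianBlur(im,(0,0),.5).astype(int); gm=((f[...,1]-f[...,2])>0.25*f[...,1]).astype(float)
    hull=lambda g,k: cv2.dilate(fill(P,T(p0,g)),np.ones((k,k)))[::S,::S]
    ig=(hull(box(.13,.21,z-.005,z+.015),9)==0)|(cv2.dilate(hull([(i*.06,j*.04,z+h) for i in(-1,1) for j in(-1,1) for h in(.012,.2)],3),np.ones((3,3)))>0)
    if n=='top':
        red=(f[...,0]>1.4*f[...,1])|(f.max(2)<25); ig|=cv2.dilate(red.astype(np.uint8),np.ones((7,7)))>0
    print(n,fit(lambda p,P:holder(p,P,z),[gm],[P],p0,[ig]),z)
E
```

```text
time_s: 10.3
ee_pos: [0.5732, -0.0741, 0.0808]
tool_rot: [0.0, 0.999, 0.033, 0.0]
ft_force: [-0.3, -0.9, -2.7]
finger_gap: 0.011
grip_force: 60.1
t 10.3 pos [ 0.5732 -0.0741  0.0808] F [-0.2838 -0.8855 -2.7317] M [-0.0373  0.0266  0.0046] gap 0.011 shift share [ 0.0005 -0.0004  0.0544] turn share [ 0.0002 -0.0009  0.0013] qpos [-0.2574  0.0821  1.8454  0.      1.2136  1.2468]
side (array([ 0.5738, -0.0744,  0.0765]), np.float64(72.12026143790851)) 0.05280708300459511
top (array([ 0.5748, -0.0742,  0.0699]), np.float64(35.30671280276817)) 0.05280708300459511
```

```bash
python3 -m crank '[[[0,0,0,0.006,0,0,0],[0,0,0,0.006,0,0,0],[0,0,0,0.006,0,0,0],[0,0,0,0.006,0,0,0],[0,0,0,0.006,0,0,0],[0,0,0,0.004,0,0,0],[0,0,0,0.004,0,0,0],[0,0,0,0,0,0,0],[0,0,0,0,0,0,0]]]'; python3 need.py .5736 -.0738 .04 .066
```

```text
time_s: 11.52
ee_pos: [0.5731, -0.074, 0.0522]
tool_rot: [0.0, 0.999, 0.033, 0.0]
ft_force: [0.7, 0.2, -3.9]
finger_gap: 0.011
grip_force: 60.2
t 11.53 pos [ 0.5731 -0.074   0.0522] F [ 0.7295  0.1502 -3.928 ] M [0.0123 0.0181 0.0039] gap 0.011 shift share [ 0.0007 -0.0003  0.0163] turn share [ 0.0001 -0.0005  0.0016] qpos [-0.2573  0.1199  1.8585  0.0001  1.1629  1.2467]
```

No contact and the pins are in the holes (underside at about 24 mm). I'll lower the last 12 mm slowly.

```bash
python3 -m crank '[[[0,0,0,0.003,0,0,0],[0,0,0,0.003,0,0,0],[0,0,0,0.003,0,0,0],[0,0,0,0.003,0,0,0],[0,0,0,0.0015,0,0,0],[0,0,0,0.0015,0,0,0],[0,0,0,0,0,0,0],[0,0,0,0,0,0,0]]]'; python3 need.py .5736 -.0738 .04 .066
```

```text
time_s: 12.52
ee_pos: [0.5731, -0.074, 0.0409]
tool_rot: [0.0, 0.999, 0.033, 0.0]
ft_force: [0.6, 0.1, -3.4]
finger_gap: 0.0108
grip_force: 60.2
t 12.53 pos [ 0.5731 -0.074   0.0409] F [ 0.6499  0.0879 -3.4209] M [-0.0018 -0.0217 -0.036 ] gap 0.0108 shift share [ 0.0007 -0.0003  0.0012] turn share [ 0.0001 -0.0003  0.0015] qpos [-0.2573  0.1358  1.8627 -0.      1.1429  1.2467]
```

```bash
python3 -m crank '[[[0,0,0,0.001,0,0,0],[0,0,0,0.001,0,0,0],[0,0,0,0.001,0,0,0],[0,0,0,0,0,0,0]]]'; python3 need.py .5736 -.0738 .04 .066
```

```text
time_s: 13.02
ee_pos: [0.5732, -0.0741, 0.0403]
tool_rot: [0.0, 0.999, 0.033, -0.0]
ft_force: [-6.0, 0.7, 8.6]
finger_gap: 0.0111
grip_force: 61.8
t 13.03 pos [ 0.5732 -0.0741  0.0403] F [-6.0434  0.6529  8.5933] M [ 0.221   0.9846 -0.0586] gap 0.0111 shift share [ 0.0006 -0.0004  0.0005] turn share [0.     0.001  0.0018] qpos [-0.2572  0.1373  1.8621 -0.0002  1.1426  1.2467]
```

Contact came at the flush height with 8.6 N of support. I'll release, rise and look.

```bash
python3 -m crank '[[[0.6,0,0,0,0,0,0],[0.6,0,0,0,0,0,0],[0.6,0,0,0,0,0,0],[0.6,0,0,0,0,0,0],[0.6,0,0,0,0,0,0],[0.6,0,0,-0.03,0,0,0],[0.6,0,0,-0.06,0,0,0],[0.6,0,0,-0.08,0,0,0],[0,0,0,0,0,0,0],[0,0,0,0,0,0,0],[0,0,0,0,0,0,0]]]'; python3 need.py .5736 -.0738 .04 .066
python3 - <<'E'
from fit import *
np.set_printoptions(precision=4,suppress=True)
z=.012; p0=np.array([.5736,-.0738,.066]); o=[]
for n in('side','top'):
    c,P=cam(n); im=c['img']; f=cv2.GaussianBlur(im,(0,0),.5).astype(int); gm=((f[...,1]-f[...,2])>0.25*f[...,1]).astype(float)
    hull=lambda g,k: cv2.dilate(fill(P,T(p0,g)),np.ones((k,k)))[::S,::S]
    if n=='side':
        ig=(hull(box(.13,.21,z-.005,z+.015),9)==0)|(cv2.dilate(hull([(i*.06,j*.025,z+h) for i in(-1,1) for j in(-1,1) for h in(.012,.2)],3),np.ones((3,3)))>0)
        for zz in(.007,.012,.017): print(n,zz,fit(lambda p,P:holder(p,P,zz),[gm],[P],p0,[ig]))
    for th in('knob_left','knob_right','holder','handle'):print(n,th,[(np.round(d['xyz'],3).tolist(),round(d['p'],2)) for d in mark_of(n,th)[:2]])
    o.append(im)
cv2.imwrite('pics/c4.png',np.clip(np.vstack([cv2.resize(o[1][160:280,220:400],(450,300)),cv2.resize(o[0][110:270,210:450],(450,300))]).astype(int)*1.5,0,255).astype(np.uint8)[...,::-1])
E
```

```text
time_s: 14.4
ee_pos: [0.5717, -0.0737, 0.1638]
tool_rot: [-0.001, 0.999, 0.033, -0.002]
ft_force: [0.1, -0.2, -0.3]
finger_gap: 0.0002
grip_force: 0.0
t 14.4 pos [ 0.5717 -0.0737  0.1638] F [ 0.1379 -0.1842 -0.2721] M [-0.012   0.0117  0.0787] gap 0.0002 shift share [0.0031 0.0005 0.165 ] turn share [-0.0023  0.0068  0.0014] qpos [-0.2573 -0.0086  1.7901  0.      1.3639  1.2467]
side 0.007 (array([ 0.576 , -0.0782,  0.0671]), np.float64(46.52327566320646))
side 0.012 (array([ 0.574 , -0.0744,  0.0689]), np.float64(46.95718569780853))
side 0.017 (array([ 0.5717, -0.0713,  0.0764]), np.float64(56.134163783160325))
side knob_left [([0.504, 0.068, 0.073], 0.81)]
side knob_right [([0.638, -0.223, 0.07], 0.62), ([0.574, -0.076, 0.003], 0.19)]
side holder []
side handle [([0.573, -0.075, 0.057], 0.75)]
top knob_left [([0.505, 0.07, 0.074], 0.96)]
top knob_right []
top holder [([0.572, -0.075, 0.015], 0.59)]
top handle [([0.574, -0.075, 0.058], 0.92)]
```

View pics/c4.png

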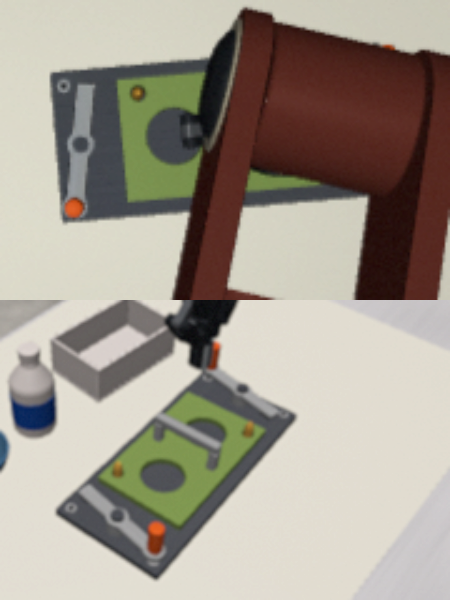

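The holder is seated flush: the fit is centred on the seat at z = 0.012 and both pins show through, at about (138,93) in the top half of the crop and (118,468) and (249,428) in the side half. The levers are untouched. The right lever goes first, with the fingers straddling its knob. From the measured knob, θ ≈ 0.28.

```bash
python3 need.py .6416 -.2263 .164 -.214
```

```text
t 14.9 pos [ 0.573 -0.074  0.166] F [ 0.0626 -1.0894  0.0783] M [0.0046 0.0006 0.0418] gap 0.0001 shift share [0.0777 0.2087 0.0026] turn share [-0.      0.0001  0.5363] qpos [-0.2573 -0.01    1.7876  0.      1.3641  1.2467]
```

```bash
python3 -m crank '[[[0.45,0.026,0.0696,0,0,0,0],[0.45,0.026,0.0696,0,0,0,0],[0.45,0.026,0.0696,0,0,0,0],[0.45,0,0,0,0,0,0.268],[0.45,0,0,0,0,0,0.268],[0.45,0,0,0.05,0,0,0],[0.45,0,0,0,0,0,0],[0.45,0,0,0,0,0,0]]]'; python3 need.py .6416 -.2263 .045 -.214
python3 - <<'E'
from h import *
o=[]
s=monitor.state()['ee_pos']
for n in('top','side'):
    c,P=cam(n); o.append(c['img']); print(n,[(np.round(d['xyz'],3).tolist(),round(d['p'],2)) for d in mark_of(n,'knob_right')],proj(P,[s]))
cv2.imwrite('pics/c5.png',np.clip(np.vstack([cv2.resize(o[0][150:270,270:450],(450,300)),cv2.resize(o[1][80:200,230:410],(450,300))]).astype(int)*1.5,0,255).astype(np.uint8)[...,::-1])
E
```

```text
time_s: 15.9
ee_pos: [0.6421, -0.2264, 0.1292]
tool_rot: [0.0, 0.994, -0.107, 0.0]
ft_force: [0.9, -0.1, -0.4]
finger_gap: 0.0385
grip_force: 0.0
t 15.9 pos [ 0.6421 -0.2264  0.1292] F [ 0.9404 -0.1492 -0.4353] M [0.009  0.0251 0.0279] gap 0.0385 shift share [-0.0007 -0.      0.1123] turn share [ 0.0002 -0.0009  0.0005] qpos [-0.4482  0.2573  1.5599  0.      1.3239  1.3363]
top [([0.641, -0.226, 0.069], 0.6)] [[384.8567878  178.00017933]]
side [([0.64, -0.224, 0.069], 0.63)] [[327.8165244  113.50059146]]
```

View pics/c5.png

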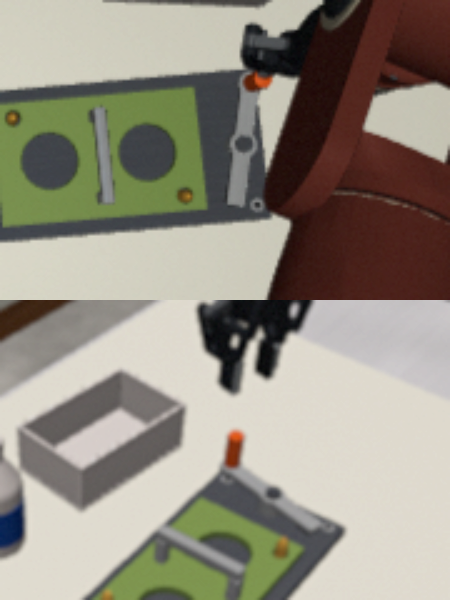

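The knob lies directly below the straddling fingers. I'll lower, then swing through the arc with 0.15 rad, 9 mm and a small inward shift per row.

```bash
python3 -m crank '[[[0.45,0,0,0.05,0,0,0],[0.45,0,0,0.04,0,0,0],[0.45,0,0,0.022,0,0,0],[0.45,0,0,0,0,0,0],[0.45,0,0,0,0,0,0]]]'; python3 need.py .6416 -.2263 .045 -.214; python3 -m crank '[[[0.45,-0.0009,0.012,0,0,0,0.286],[0.45,-0.0009,0.012,0,0,0,0.286],[0.45,-0.0009,0.012,0,0,0,0.286],[0.45,-0.0009,0.012,0,0,0,0.286],[0.45,-0.0009,0.012,0,0,0,0.286],[0.45,-0.0009,0.012,0,0,0,0.286],[0.45,-0.0009,0.012,0,0,0,0.286],[0.45,-0.0009,0.012,0,0,0,0.286],[0.45,0,0,0,0,0,0],[0.45,0,0,0,0,0,0]]]'; python3 need.py .5867 -.2734 .045 -1.504
```

```text
time_s: 16.73
ee_pos: [0.643, -0.2269, 0.0464]
tool_rot: [0.0, 0.994, -0.107, 0.001]
ft_force: [-0.3, -0.4, 0.5]
finger_gap: 0.0386
grip_force: 0.0
t 16.73 pos [ 0.643  -0.2269  0.0464] F [-0.3052 -0.4306  0.5444] M [0.0108 0.0509 0.0246] gap 0.0386 shift share [-0.002  -0.0004  0.0019] turn share [ 0.0013 -0.0052  0.0004] qpos [-0.4483  0.3468  1.6003 -0.      1.1917  1.3363]
time_s: 17.98
ee_pos: [0.5932, -0.2736, 0.0458]
tool_rot: [-0.0, 0.762, -0.648, 0.001]
ft_force: [0.5, 0.5, -0.5]
finger_gap: 0.0386
grip_force: 0.0
t 17.98 pos [ 0.5932 -0.2736  0.0458] F [ 0.5054  0.452  -0.4742] M [-0.0226  0.0075 -0.0305] gap 0.0386 shift share [-0.0016  0.0085  0.0011] turn share [-0.0027 -0.0025  0.1801] qpos [-0.5459  0.2887  1.6741 -0.0002  1.1769  2.4347]
```

```bash
python3 -m crank '[[[0.45,-0.001,0.009,0,0,0,0.18],[0.45,0,0.005,0,0,0,0],[0.45,0,0.005,0,0,0,0],[0.45,0,0.003,0,0,0,0],[0.45,0,0,0,0,0,0]]]'; python3 need.py .5867 -.2734 .045 -1.504
```

```text
time_s: 18.6
ee_pos: [0.5767, -0.2743, 0.0451]
tool_rot: [-0.001, 0.73, -0.684, 0.001]
ft_force: [3.1, -1.7, 0.3]
finger_gap: 0.0385
grip_force: 2.2
t 18.6 pos [ 0.5767 -0.2743  0.0451] F [ 3.0944 -1.725   0.3079] M [-0.2247 -0.7141 -0.034 ] gap 0.0385 shift share [-0.0003 -0.0134  0.0001] turn share [-0.0041 -0.0015 -0.0028] qpos [-0.5607  0.2588  1.712   0.0007  1.1686  2.5152]
```

```bash
python3 -m crank '[[[0.45,0,0.003,0,0,0,0],[0.45,0,0.002,0,0,0,0],[0.45,0,0,0,0,0,0]]]'; python3 need.py .5867 -.2734 .045 -1.504
```

```text
time_s: 18.98
ee_pos: [0.5764, -0.2744, 0.0452]
tool_rot: [-0.003, 0.73, -0.684, 0.004]
ft_force: [17.1, -0.3, -7.2]
finger_gap: 0.0385
grip_force: 8.8
t 18.98 pos [ 0.5764 -0.2744  0.0452] F [17.1134 -0.3148 -7.2137] M [-0.2191 -2.5928 -0.041 ] gap 0.0385 shift share [-0.0004 -0.0138  0.0004] turn share [-0.0205 -0.0043 -0.0036] qpos [-0.5628  0.2533  1.7184  0.0049  1.1599  2.512 ]
```

The force rose to 17 N with no further motion, so the lever is at its stop. I'll back off, rise and turn the tool for the left lever.

```bash
python3 -m crank '[[[0.45,0,-0.012,0,0,0,0],[0.45,0,-0.006,0,0,0,0],[0.45,0,0,-0.05,0,0,0],[0.45,0,0,-0.07,0,0,0],[0.45,0,0,-0.03,0,0,-0.34],[0.45,0,0,0,0,0,-0.34],[0.45,0,0,0,0,0,-0.34],[0.45,0,0,0,0,0,-0.34],[0.45,0,0,0,0,0,-0.34],[0.45,0,0,0,0,0,-0.34],[0.45,0,0,0,0,0,-0.34],[0.45,0,0,0,0,0,-0.34]]]'; python3 -m crank '[[[0.45,0,0,0,0,0,0],[0.45,0,0,0,0,0,0]]]';python3 need.py .5045 .070 .16 -.068
```

```text
time_s: 20.48
ee_pos: [0.5847, -0.2731, 0.1562]
tool_rot: [-0.001, 0.999, -0.038, -0.001]
ft_force: [0.2, -1.1, -0.4]
finger_gap: 0.0384
grip_force: 0.0
time_s: 20.72
ee_pos: [0.5852, -0.2733, 0.1567]
tool_rot: [-0.0, 0.999, -0.042, -0.001]
ft_force: [-1.1, -0.3, -0.0]
finger_gap: 0.0379
grip_force: 0.0
t 20.73 pos [ 0.5852 -0.2733  0.1567] F [-1.0509 -0.2744 -0.0448] M [-0.0077 -0.0155 -0.0184] gap 0.0379 shift share [-0.1458 -0.4471 -0.0041] turn share [-0.0008  0.0022 -0.0312] qpos [-0.552   0.1562  1.6286 -0.0001  1.358   1.1031]
```

```bash
python3 -m crank '[[[0.45,-0.0208,-0.0639,0,0,0,0],[0.45,-0.0208,-0.0639,0,0,0,0],[0.45,-0.0208,-0.0639,0,0,0,0],[0.45,-0.0208,-0.0639,0,0,0,0],[0.45,-0.0208,-0.0639,0,0,0,0],[0.45,-0.0208,-0.0639,0,0,0,0],[0.45,-0.0208,-0.0639,0,0,0,-0.031],[0.45,0,0,0.03,0,0,0],[0.45,0,0,0,0,0,0],[0.45,0,0,0,0,0,0]]]'; python3 need.py .5045 .070 .045 -.068
python3 - <<'E'
from h import *
o=[]
for n in('top','side'):
    c,P=cam(n); o.append(c['img'])
    for th in ('knob_left','knob_right'): print(n,th,[(np.round(d['xyz'],3).tolist(),round(d['p'],2)) for d in mark_of(n,th)])
cv2.imwrite('pics/c6.png',np.clip(np.vstack([cv2.resize(o[0][150:270,220:400],(450,300)),cv2.resize(o[1][110:270,210:450],(450,300))]).astype(int)*1.5,0,255).astype(np.uint8)[...,::-1])
E
```

```text
time_s: 21.98
ee_pos: [0.5045, 0.0694, 0.1351]
tool_rot: [0.0, 0.999, -0.034, 0.0]
ft_force: [0.0, -0.1, 0.2]
finger_gap: 0.0384
grip_force: 0.0
t 21.98 pos [0.5045 0.0694 0.1351] F [ 0.036  -0.0643  0.2428] M [ 0.018  -0.0257  0.0265] gap 0.0384 shift share [-0.0001 -0.0008  0.1201] turn share [ 0.0001 -0.0005  0.0017] qpos [-0.0094 -0.1479  1.9714 -0.0001  1.3178  1.6285]
top knob_left []
top knob_right [([0.586, -0.277, 0.074], 0.75)]
side knob_left [([0.504, 0.07, 0.072], 0.93)]
side knob_right [([0.587, -0.273, 0.07], 0.86)]
```

View pics/c6.png

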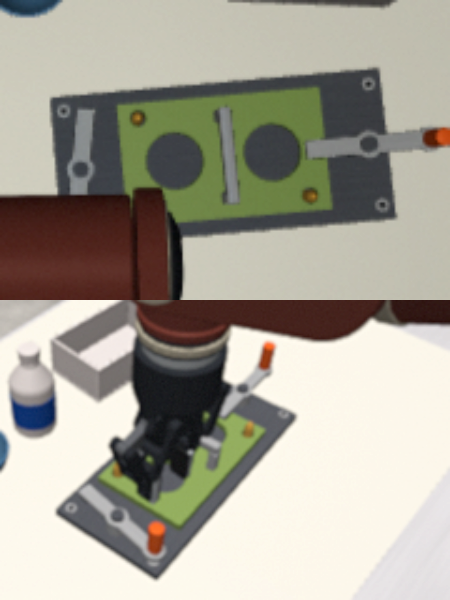

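The right lever's nose lies over the holder, at about (315,148) in the top half of the crop, with its knob at (438,137). The left knob is still at its start. I'll lower over it and swing the same way, mirrored.

```bash
python3 -m crank '[[[0.45,0,0,0.05,0,0,0],[0.45,0,0,0.05,0,0,0],[0.45,0,0,0.02,0,0,0],[0.45,0,0,0,0,0,0],[0.45,0,0,0,0,0,0]]]'; python3 need.py .5045 .070 .045 -.068; python3 -m crank '[[[0.45,0.0009,-0.012,0,0,0,0.286],[0.45,0.0009,-0.012,0,0,0,0.286],[0.45,0.0009,-0.012,0,0,0,0.286],[0.45,0.0009,-0.012,0,0,0,0.286],[0.45,0.0009,-0.012,0,0,0,0.286],[0.45,0.0009,-0.012,0,0,0,0.286],[0.45,0.0009,-0.012,0,0,0,0.286],[0.45,0.0009,-0.012,0,0,0,0.286],[0.45,0,0,0,0,0,0],[0.45,0,0,0,0,0,0]]]'; python3 need.py .5604 .1258 .045 -1.3
```

```text
time_s: 22.9
ee_pos: [0.5056, 0.0698, 0.0462]
tool_rot: [-0.0, 0.999, -0.033, 0.001]
ft_force: [-0.4, 0.7, -0.2]
finger_gap: 0.0385
grip_force: 0.0
t 22.9 pos [0.5056 0.0698 0.0462] F [-0.4255  0.6835 -0.198 ] M [-0.0067  0.0142 -0.0075] gap 0.0385 shift share [-0.0015 -0.0002  0.0017] turn share [-0.0003 -0.0054  0.0042] qpos [-0.0088 -0.0283  2.0238  0.      1.1433  1.6278]
time_s: 24.15
ee_pos: [0.5468, 0.1234, 0.0456]
tool_rot: [-0.001, 0.808, -0.59, 0.001]
ft_force: [0.1, -0.8, 0.2]
finger_gap: 0.0383
grip_force: 0.0
t 24.15 pos [0.5468 0.1234 0.0456] F [ 0.1043 -0.7929  0.1765] M [ 0.0137 -0.0302 -0.0263] gap 0.0383 shift share [ 0.0025 -0.0182  0.0008] turn share [-0.0035 -0.0006  0.0734] qpos [0.0892 0.0898 1.9039 0.0001 1.146  2.9215]
```

```bash
python3 -m crank '[[[0.45,0.0015,-0.010,0,0,0,0.07],[0.45,0.001,-0.008,0,0,0,0],[0.45,0.001,-0.006,0,0,0,0],[0.45,0.001,-0.005,0,0,0,0],[0.45,0,-0.002,0,0,0,0],[0.45,0,0,0,0,0,0]]]'; python3 need.py .5604 .1258 .045 -1.3
```

```text
time_s: 24.9
ee_pos: [0.5697, 0.1265, 0.0445]
tool_rot: [-0.0, 0.796, -0.605, 0.0]
ft_force: [-2.6, 0.9, -0.5]
finger_gap: 0.0385
grip_force: 0.5
t 24.9 pos [0.5697 0.1265 0.0445] F [-2.5846  0.8944 -0.5248] M [ 0.0123  0.2192 -0.0187] gap 0.0385 shift share [-0.0025  0.0122 -0.0006] turn share [-0.0009 -0.0007 -0.0001] qpos [ 0.0911  0.1431  1.8476 -0.0003  1.1504  2.9621]
```

```bash
python3 -m crank '[[[0.45,0.0007,-0.003,0,0,0,0],[0.45,0,-0.002,0,0,0,0],[0.45,0,0,0,0,0,0]]]'; python3 need.py .5604 .1258 .045 -1.3
```

```text
time_s: 25.28
ee_pos: [0.5715, 0.1268, 0.0443]
tool_rot: [0.002, 0.796, -0.605, -0.002]
ft_force: [-8.2, -1.0, 4.3]
finger_gap: 0.0386
grip_force: 4.0
t 25.27 pos [0.5715 0.1268 0.0443] F [-8.1961 -1.0435  4.2748] M [-0.0816  1.3675  0.0022] gap 0.0386 shift share [-0.0027  0.0146 -0.0008] turn share [ 0.0097  0.0008 -0.0001] qpos [ 0.0914  0.1508  1.8394 -0.0005  1.1565  2.9625]
```

```bash
python3 -m crank '[[[0.45,0.0005,-0.003,0,0,0,0],[0.45,0,0,0,0,0,0]]]'; python3 need.py .5604 .1258 .045 -1.3;  python3 -m crank '[[[0.45,-0.002,0.014,0,0,0,0],[0.45,0,0.008,0,0,0,0],[0.45,0,0,-0.05,0,0,0],[0.45,0,0,-0.07,0,0,0],[0.45,0,0,-0.08,0,0,0],[0.45,0,0.06,-0.05,0,0,0],[0.45,0.04,0.07,0,0,0,0],[0.45,0.04,0.07,0,0,0,0],[0.45,0,0,0,0,0,0],[0.45,0,0,0,0,0,0]]]'
python3 - <<'E'
from h import *
o=[]
for n in('top','side'):
    c,P=cam(n); o.append(c['img'])
    for th in ('knob_left','knob_right','handle','shaker','bowl_white','bowl_blue','rice_box'): print(n,th,[(np.round(d['xyz'],3).tolist(),round(d['p'],2)) for d in mark_of(n,th)[:1]])
cv2.imwrite('pics/c7.png',np.clip(np.vstack([cv2.resize(o[0][150:270,220:400],(450,300)),cv2.resize(o[1][110:270,210:450],(450,300))]).astype(int)*1.5,0,255).astype(np.uint8)[...,::-1])
E
```

```text
time_s: 25.52
ee_pos: [0.5716, 0.1269, 0.0441]
tool_rot: [0.004, 0.796, -0.605, -0.004]
ft_force: [-15.5, -2.0, 10.1]
finger_gap: 0.0386
grip_force: 7.7
t 25.52 pos [0.5716 0.1269 0.0441] F [-15.4975  -1.9697  10.1299] M [-0.2342  2.5157  0.0173] gap 0.0386 shift share [-0.0026  0.0148 -0.001 ] turn share [0.0209 0.0024 0.0005] qpos [ 0.0917  0.155   1.8351 -0.0008  1.1625  2.9625]
time_s: 26.78
ee_pos: [0.4312, 0.0263, 0.2327]
tool_rot: [-0.001, 0.796, -0.606, 0.001]
ft_force: [-0.2, 0.6, 0.6]
finger_gap: 0.0384
grip_force: 0.0
top knob_left [([0.56, 0.126, 0.072], 0.68)]
top knob_right [([0.585, -0.276, 0.071], 0.79)]
top handle [([0.577, -0.077, 0.059], 0.91)]
top shaker [([0.764, 0.003, -0.0], 0.95)]
top bowl_white [([0.704, 0.23, -0.002], 0.96)]
top bowl_blue [([0.762, 0.109, -0.0], 0.81)]
top rice_box [([0.776, -0.171, -0.005], 0.67)]
side knob_left [([0.56, 0.123, 0.073], 0.79)]
side knob_right []
side handle [([0.576, -0.073, 0.056], 0.79)]
side shaker [([0.768, 0.001, 0.005], 0.83)]
side bowl_white [([0.701, 0.227, -0.002], 0.6)]
side bowl_blue [([0.759, 0.113, 0.004], 0.57)]
side rice_box [([0.778, -0.168, 0.001], 0.59)]
```

View pics/c7.png

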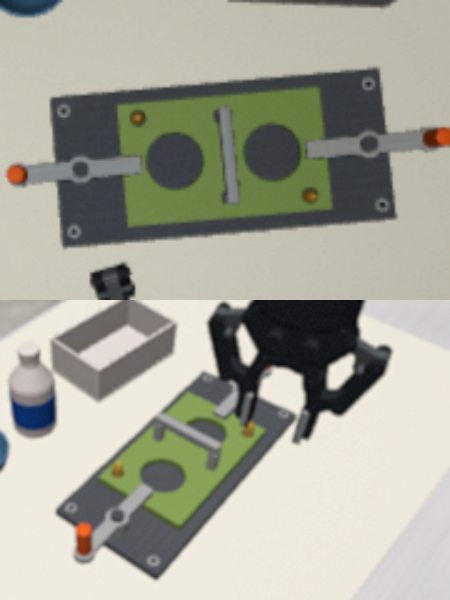

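Both levers lie along the fixture's y axis: the left runs from its knob at (17,175) to its nose at (138,165), the right from its nose at (310,148) to its knob at (438,137). Both noses are over the holder. Both pins show through, the other objects have not moved, and the arm is clear.

```bash
python3 -c "
from bench import job; print(job.finish_job())"
```

```text
the job is handed in; nothing more can be done
None
```

The holder is seated flush on both pins, both levers are swung to their stops over its ends, the other objects were left alone, and the job is handed in at about 27 s.

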